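# Brush out, plug and tray the filter bowls

### The job

Get the filter bowls on the counter ready for the shelf. With the long brush, scrub each bowl that is there, cleanest first (white, then yellow, then black): down to the bottom, at least half-way up, and down to the bottom again; then stand the brush back in its tube, and close every bowl with a blue plug, seated flush in the mouth with its orange knob pushed fully down to lock it. Set the closed bowls upright in the plywood tray. Keep the bowls upright and leave the carton, the spray can and the wrench alone.

Things in the scene. Friction and masses are not known exactly. Their poses are not given: they have to be found in the camera images.
- bowl_white: white plastic filter bowl, open on top, loose on the counter (may be absent), 85 mm high, 0.6 kg; origin: centre of its underside. Foot 68 mm across, 8 mm high; body 58 mm across; round bore 40 mm across, its floor 8 mm above the origin. The mouth (top 12 mm, 62 mm across outside) has a round recess 50 mm across, 12 mm deep; its ledge is 73 mm above the origin
- bowl_yellow: yellow plastic filter bowl, open on top, loose on the counter (may be absent), 85 mm high, 0.6 kg; origin: centre of its underside. Foot 68 mm across, 8 mm high; body 58 mm across; round bore 40 mm across, its floor 8 mm above the origin. The mouth (top 12 mm, 62 mm across outside) has a round recess 50 mm across, 12 mm deep; its ledge is 73 mm above the origin
- bowl_black: black plastic filter bowl, open on top, loose on the counter (may be absent), 85 mm high, 0.6 kg; origin: centre of its underside. Foot 68 mm across, 8 mm high; body 58 mm across; round bore 40 mm across, its floor 8 mm above the origin. The mouth (top 12 mm, 62 mm across outside) has a round recess 50 mm across, 12 mm deep; its ledge is 73 mm above the origin
- plug1: blue push-lock plug 1 of three alike: disc 47 mm across, 12 mm thick, lower edge tapered, with an orange round knob 20 mm across standing 30 mm proud of its top (22 mm when pressed); 0.09 kg; origin: centre of the disc's underside, z towards the knob; fits any bowl's recess, then level with the rim (origin 73 mm above the bowl's)
- knob1 (a joint): how far the orange knob of plug 1 is pressed into the plug, m: 0 proud, 0.008 fully pressed; a stiff slide that takes about 5 N and stays where it is left
- knob1_top (a point): centre of the top face of the knob of plug 1
- plug2: blue push-lock plug 2 of three alike: disc 47 mm across, 12 mm thick, lower edge tapered, with an orange round knob 20 mm across standing 30 mm proud of its top (22 mm when pressed); 0.09 kg; origin: centre of the disc's underside, z towards the knob; fits any bowl's recess, then level with the rim (origin 73 mm above the bowl's)
- knob2 (a joint): how far the orange knob of plug 2 is pressed into the plug, m: 0 proud, 0.008 fully pressed; a stiff slide that takes about 5 N and stays where it is left
- knob2_top (a point): centre of the top face of the knob of plug 2
- plug3: blue push-lock plug 3 of three alike: disc 47 mm across, 12 mm thick, lower edge tapered, with an orange round knob 20 mm across standing 30 mm proud of its top (22 mm when pressed); 0.09 kg; origin: centre of the disc's underside, z towards the knob; fits any bowl's recess, then level with the rim (origin 73 mm above the bowl's)
- knob3 (a joint): how far the orange knob of plug 3 is pressed into the plug, m: 0 proud, 0.008 fully pressed; a stiff slide that takes about 5 N and stays where it is left
- knob3_top (a point): centre of the top face of the knob of plug 3
- brush: long bottle brush, 200 mm, 0.07 kg; origin at the bristle tip, z towards the handle. Bristle head 29 mm across (24 mm firm core) to 72 mm, steel stem, red drip disc 46 mm across at 100 to 105 mm, round red handle 18 mm across from 105 to 200 mm. At the start it hangs upright in its stand, disc on the tube's rim
- brush_tip (a point): bristle tip of the brush, the same point as its origin
- brush_end (a point): free end of the brush handle, 200 mm from the tip
- stand: blue upright brush tube, bolted down, on a 100 mm square 8 mm thick plate; tube 48 mm across outside, 38 mm inside, rim 112 mm above the origin (centre of the plate's underside). With the brush home its tip is 12 mm above this origin
- stand_rim (a point): centre of the mouth of the brush tube, 112 mm above the counter
- tray: shallow plywood tray fixed on the counter, 320 mm (x) by 130 mm (y), rim 12 mm high, walls and floor 5 mm thick; origin: centre of its underside
- carton: bystander: yellow parts carton 60 x 85 x 60 mm
- spray: bystander: blue spray can 52 mm across, 150 mm high
- wrench: bystander: steel wrench lying at the far edge
Mind the look-alikes: they are no part of the job. What is shaped like the bowl_yellow but green is not meant.

How it is judged:
On the way, in this order (a step that is already met when the one before it is completed fails the run):
1. the brush tip reaches the bottom of the white bowl (within 12 mm of its floor) (horizontal distance between brush_tip and bowl_white below 0.018 m and z of brush_tip in the frame of bowl_white between 0 and 0.02 m), for 0.1 s.
2. the brush is drawn up at least 32 mm above the floor of the white bowl (horizontal distance between brush_tip and bowl_white below 0.022 m and z of brush_tip in the frame of bowl_white above 0.04 m), for 0.1 s.
3. the brush tip reaches the bottom of the white bowl a second time (all of step 1), for 0.1 s.
4. the brush tip reaches the bottom of the yellow bowl (within 12 mm of its floor) (horizontal distance between brush_tip and bowl_yellow below 0.018 m and z of brush_tip in the frame of bowl_yellow between 0 and 0.02 m), for 0.1 s.
5. the brush is drawn up at least 32 mm above the floor of the yellow bowl (horizontal distance between brush_tip and bowl_yellow below 0.022 m and z of brush_tip in the frame of bowl_yellow above 0.04 m), for 0.1 s.
6. the brush tip reaches the bottom of the yellow bowl a second time (all of step 4), for 0.1 s.
7. the brush tip reaches the bottom of the black bowl (within 12 mm of its floor) (horizontal distance between brush_tip and bowl_black below 0.018 m and z of brush_tip in the frame of bowl_black between 0 and 0.02 m), for 0.1 s.
8. the brush is drawn up at least 32 mm above the floor of the black bowl (horizontal distance between brush_tip and bowl_black below 0.022 m and z of brush_tip in the frame of bowl_black above 0.04 m), for 0.1 s.
9. the brush tip reaches the bottom of the black bowl a second time (all of step 7), for 0.1 s.
10. the brush is back upright in its stand and let go (horizontal distance between brush_tip and stand below 0.01 m and z of brush_tip in the frame of stand below 0.016 m and angle between brush's own z axis and vertical below 0.12 rad and contact force between the fingers and brush below 0.2 N), for 0.2 s.
At the end, for the whole second after the job is handed in: Brush upright in its tube (tip within 10 mm of the axis, disc within 4 mm of the rim); every bowl present still and upright on the tray floor, a plug in its recess within 4 mm of the axis, level with the rim to 2.5 mm and square to it, its knob pressed at least 6 of its 8 mm (horizontal distance between brush_tip and stand below 0.01 m and z of brush_tip in the frame of stand below 0.016 m and angle between brush's own z axis and vertical below 0.12 rad and linear speed of brush below 0.03 m/s and x of bowl_white in the frame of tray between -0.14 and 0.14 m and y of bowl_white in the frame of tray between -0.05 and 0.05 m and z of each of bowl_white, bowl_yellow, bowl_black in the frame of tray below 0.01 m and angle between each of bowl_white, bowl_yellow, bowl_black's own z axis and vertical below 0.06 rad and linear speed of each of bowl_white, bowl_yellow, bowl_black below 0.02 m/s and ((horizontal distance between plug1 and bowl_white below 0.004 m and z of plug1 in the frame of bowl_white between 0.07 and 0.0755 m and angle between the z axis of plug1 and the z axis of bowl_white, either way round below 0.06 rad and angle between plug1's own z axis and vertical below 0.3 rad and value of joint knob1 above 0.006 m) or (horizontal distance between plug2 and bowl_white below 0.004 m and z of plug2 in the frame of bowl_white between 0.07 and 0.0755 m and angle between the z axis of plug2 and the z axis of bowl_white, either way round below 0.06 rad and angle between plug2's own z axis and vertical below 0.3 rad and value of joint knob2 above 0.006 m) or (horizontal distance between plug3 and bowl_white below 0.004 m and z of plug3 in the frame of bowl_white between 0.07 and 0.0755 m and angle between the z axis of plug3 and the z axis of bowl_white, either way round below 0.06 rad and angle between plug3's own z axis and vertical below 0.3 rad and value of joint knob3 above 0.006 m)) and x of bowl_yellow in the frame of tray between -0.14 and 0.14 m and y of bowl_yellow in the frame of tray between -0.05 and 0.05 m and ((horizontal distance between plug1 and bowl_yellow below 0.004 m and z of plug1 in the frame of bowl_yellow between 0.07 and 0.0755 m and angle between the z axis of plug1 and the z axis of bowl_yellow, either way round below 0.06 rad and angle between plug1's own z axis and vertical below 0.3 rad and value of joint knob1 above 0.006 m) or (horizontal distance between plug2 and bowl_yellow below 0.004 m and z of plug2 in the frame of bowl_yellow between 0.07 and 0.0755 m and angle between the z axis of plug2 and the z axis of bowl_yellow, either way round below 0.06 rad and angle between plug2's own z axis and vertical below 0.3 rad and value of joint knob2 above 0.006 m) or (horizontal distance between plug3 and bowl_yellow below 0.004 m and z of plug3 in the frame of bowl_yellow between 0.07 and 0.0755 m and angle between the z axis of plug3 and the z axis of bowl_yellow, either way round below 0.06 rad and angle between plug3's own z axis and vertical below 0.3 rad and value of joint knob3 above 0.006 m)) and x of bowl_black in the frame of tray between -0.14 and 0.14 m and y of bowl_black in the frame of tray between -0.05 and 0.05 m and ((horizontal distance between plug1 and bowl_black below 0.004 m and z of plug1 in the frame of bowl_black between 0.07 and 0.0755 m and angle between the z axis of plug1 and the z axis of bowl_black, either way round below 0.06 rad and angle between plug1's own z axis and vertical below 0.3 rad and value of joint knob1 above 0.006 m) or (horizontal distance between plug2 and bowl_black below 0.004 m and z of plug2 in the frame of bowl_black between 0.07 and 0.0755 m and angle between the z axis of plug2 and the z axis of bowl_black, either way round below 0.06 rad and angle between plug2's own z axis and vertical below 0.3 rad and value of joint knob2 above 0.006 m) or (horizontal distance between plug3 and bowl_black below 0.004 m and z of plug3 in the frame of bowl_black between 0.07 and 0.0755 m and angle between the z axis of plug3 and the z axis of bowl_black, either way round below 0.06 rad and angle between plug3's own z axis and vertical below 0.3 rad and value of joint knob3 above 0.006 m))); the robot touches nothing.
It fails at once if a bowl is tipped over (angle between any of bowl_white, bowl_yellow, bowl_black's own z axis and vertical above 0.6 rad).
It fails at once if the carton, the spray can or the wrench is moved more than 30 mm (distance of any of carton, spray, wrench from where it was at the start of the episode above 0.03 m).
Of bowl_white, bowl_yellow, bowl_black only 2 to 3 are there at a start; the rules pass over those that are not, and their reading is None.
At some moment in a run one of plug1, plug2, plug3 may be knocked a few centimetres aside while the robot is not near it.
It also fails if it takes over 210 s, if anything falls off the work surface, if the arm or the gripper's body presses on something with over 40 N, if the wrist force passes 120 N, or if a joint passes its speed limit or range.

### The arm

A 6-joint arm with a two-finger parallel gripper is mounted at the origin on the work surface. World frame = base frame: x ahead of the robot, y to its left, z up, the work surface at z = 0. Lengths are in m, angles in rad, forces in N, time in s.
With the tool pointing down it reaches from about 0.4 to 0.925 m from the base axis. Payload 12.5 kg.
Tool frame: the origin (TCP) lies at the centre of the arm's flange, where the gripper is bolted on; the fingertips stand 190 mm ahead of it and the grasp point (between the pads) lies 171 mm ahead of it; z points along the fingers, y is the line along which they close (so a half turn about z gives the same grasp; the last joint's range is limited). The gripper opens to 95 mm and grips with 3 to 60 N. Pads are 20 mm wide; open, the fingers measure 119 mm over their backs; the gripper's body (75 mm by 180 mm) begins 59 mm behind the grasp point.
Start: joints at [1.182, 0.491, 1.559, -0, 1.092, -0.106], TCP at [0.174, 0.6, 0.405] pointing down, gripper open.
Joint ranges: [-3.1, 3.1], [-0.84, 2.19], [0.05, 2.79], [-1.13, 4.28], [0.06, 2.93], [-2.69, 2.69]. Speed limits (rad/s): [2.22, 2.22, 2.79, 3.14, 3.14, 3.14].

### API

Orientations are given as a unit quaternion [w, x, y, z].
In Python, from station import bot, cams gives the robot as it stands. The module is installed in compiled form; this text tells all that it offers. Calls block until the motion is done:
- bot.move_ptp(position, orientation): joint-space move of the TCP to a pose.
- bot.move_l(position, orientation=None, vel=0.15): straight line of the TCP; orientation=None keeps the orientation; vel is the mean speed in m/s.
- bot.goto_joints(angles): joint-space move.
- bot.set_gripper(opening): finger opening in m; the grip force is fixed at half the most; returns when the fingers have stopped.
- bot.wait(seconds).
- bot.solve_ik(position, orientation): joint angles nearest the present ones, or None.
- cams.snapshot(name): name is "scene" or "side" or "wrist"; returns the picture (420x560x3 uint8, red, green, blue); there is no depth.
- cams.camera_info(name): a dict with "fx", "fy", "cx", "cy" (pixels), "T" (4x4, takes a point from camera to world coordinates); the wrist camera has in their place "mount" (4x4, takes a point from camera to tool coordinates, whose origin is the TCP and whose axes are the flange's). Camera axes: x right, y down, z forward; pixel columns grow to the right and rows downward; lengths in m; the calibration is good to about 2 mm. A picture is of the moment at which its call begins: read the wrist's pose just before it. camera_info takes no time and is no camera call.
A pose or a line that the arm cannot do raises bot.Unreachable and nothing moves.
- bot.sign_off(): hands the job in; it is judged then, once.
Readings, each from a call of its own:
- bot.get_time(): time.
- bot.get_joints(): joint angles.
- bot.get_qvel(): joint speeds.
- bot.get_joint_efforts(): joint torques, N m.
- bot.get_ee_pos(): TCP position.
- bot.get_ee_rot(): TCP orientation.
- bot.get_contact_force(): force on the tool from outside, world axes, zero at the start.
- bot.get_ft_torque(): the same for the moment, N m.
- bot.get_width(): finger opening in m.
- bot.get_grasp_force(): force on a finger pad.
Only numpy, scipy, OpenCV 4.12 (cv2) and the standard library are available. Lean on these libraries where they do the work, as an engineer would, in place of code of your own. Each camera call takes 0.05 s, during which the arm holds its last target. There are 200 camera calls.

## Working session

There is one attempt and no reset: what is moved stays moved. The work goes in short steps, each a Python script; the robot and the scene stay as the last script left them, time stands still between calls to the robot, and variables do not carry over. Pictures are saved under pics/ and viewed, at most 14 in all, crops included, and the job is handed in when it is done.

```bash
mkdir -p pics
python3 - <<'E'
from station import bot,cams
import cv2,numpy as np
for n in("scene","side","wrist"):
    im=cams.snapshot(n); cv2.imwrite(f"pics/{n}0.png",im[:,:,::-1])
    c=cams.camera_info(n); print(n,{k:np.round(v,3).tolist() for k,v in c.items()})
print(bot.get_time(),bot.get_ee_rot(),bot.get_width())
E
```

```text
scene {'fx': 462.333, 'fy': 462.333, 'cx': 288.212, 'cy': 202.475, 'T': [[0.834, 0.307, -0.458, 1.158], [0.551, -0.493, 0.673, -0.773], [-0.019, -0.814, -0.581, 0.834], [0.0, 0.0, 0.0, 1.0]]}
side {'fx': 446.282, 'fy': 446.282, 'cx': 282.372, 'cy': 210.755, 'T': [[0.826, -0.348, 0.444, 0.232], [-0.564, -0.499, 0.659, -0.592], [-0.008, -0.794, -0.608, 0.689], [0.0, 0.0, 0.0, 1.0]]}
wrist {'fx': 365.677, 'fy': 365.677, 'cx': 279.522, 'cy': 205.785, 'mount': [[-0.001, -0.955, -0.297, 0.086], [1.0, -0.001, 0.0, 0.0], [-0.0, -0.297, 0.955, 0.02], [0.0, 0.0, 0.0, 1.0]]}
0.15 [-1.00191560e-04  1.40910838e-01  9.90022204e-01 -4.01118908e-04] 0.0947648008937539
```

View pics/scene0.png

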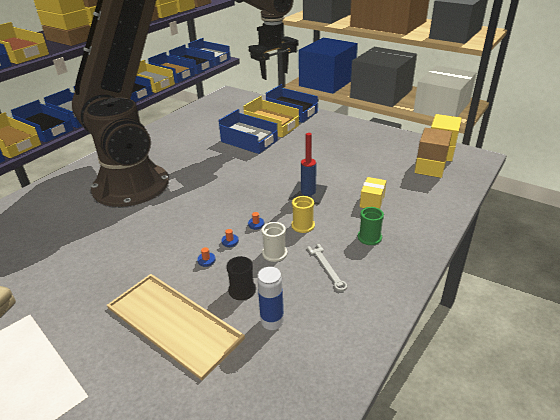

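View pics/side0.png

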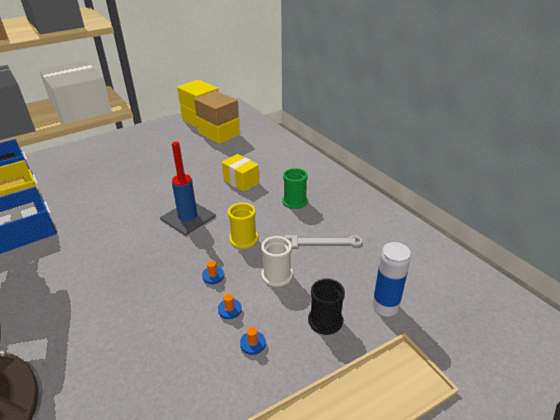

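White bowl at scene (273,241), yellow (303,213), black (241,278). The plugs are at (206,258), (229,239) and (255,221), and the brush and stand are at (308,170). Things that could be mistaken for these: the green bowl (371,226), the yellow carton (373,193), the yellow and blue crates, and the blue band of the spray can (270,300). All three bowls are present. I'll triangulate roughly from the two views, then look with the wrist camera.

```bash
cat > h.py <<'E'
from station import bot,cams
import cv2,numpy as np
from scipy.spatial.transform import Rotation as R
def Rq(q): return R.from_quat([q[1],q[2],q[3],q[0]])
def down(yaw):  # tool down; closing axis (tool y) at angle yaw from world y
    r=R.from_euler('z',yaw)*R.from_euler('x',np.pi); q=r.as_quat(); return [q[3],q[0],q[1],q[2]]
def campose(n):
    c=cams.camera_info(n)
    if n!='wrist': return c,np.array(c['T'])
    T=np.eye(4);T[:3,:3]=Rq(bot.get_ee_rot()).as_matrix();T[:3,3]=bot.get_ee_pos()
    return c,T@np.array(c['mount'])
def shot(n,name=None):
    c,T=campose(n); im=cams.snapshot(n)
    if name: cv2.imwrite(f'pics/{name}.png',im[:,:,::-1])
    return im,(c,T)
def ray(cT,u,v):
    c,T=cT; d=T[:3,:3]@np.array([(u-c['cx'])/c['fx'],(v-c['cy'])/c['fy'],1.]); return T[:3,3],d
def onz(cT,u,v,z):
    o,d=ray(cT,u,v); return (o+d*(z-o[2])/d[2])
def proj(cT,P):
    c,T=cT; p=np.linalg.inv(T)@np.append(P,1); return p[0]/p[2]*c['fx']+c['cx'],p[1]/p[2]*c['fy']+c['cy']
def tri(l):
    A=0;b=0
    for cT,u,v in l:
        o,d=ray(cT,u,v);d=d/np.linalg.norm(d);M=np.eye(3)-np.outer(d,d);A=A+M;b=b+M@o
    return np.linalg.solve(A,b)
E
python3 - <<'E'
from h import *
S=campose('scene');D=campose('side')
for n,a,b in [('white',(273,241),(277,260)),('yellow',(303,213),(242,225)),('black',(241,278),(326,306)),('green',(371,226),(295,188)),
 ('p1',(206,252),(252,331)),('p2',(229,233),(228,299)),('p3',(255,215),(212,267)),('brushtop',(308,134),(177,144)),('carton',(373,193),(241,172)),('spraytop',(270,275),(397,251))]:
    print(n,tri([(S,*a),(D,*b)]).round(3))
for p in [(150,276),(107,307),(201,378),(241,336)]: print('tray',onz(S,*p,.012).round(3))
print('wr',onz(S,310,246,.0).round(3),onz(S,345,288,.0).round(3))
E
```

```text
white [ 0.598 -0.026  0.045]
yellow [0.599 0.121 0.042]
black [ 0.608 -0.176  0.04 ]
green [0.787 0.173 0.041]
p1 [ 0.467 -0.143  0.033]
p2 [ 0.468 -0.051  0.033]
p3 [0.483 0.046 0.035]
brushtop [0.528 0.262 0.211]
carton [0.719 0.333 0.032]
spraytop [ 0.729 -0.218  0.148]
tray [ 0.39  -0.271  0.012]
tray [ 0.381 -0.398  0.012]
tray [ 0.695 -0.419  0.012]
tray [ 0.699 -0.294  0.012]
wr [0.664 0.054 0.   ] [ 0.819 -0.034  0.   ]
```

Run:
```python
from h import *
q=down(0)
ims=[]
for i,(x,y) in enumerate([(.5,.16),(.5,.0),(.5,-.15)]):
    bot.move_ptp([x,y,.46],q); im,cT=shot('wrist',f'w{i}'); np.savez(f'w{i}.npz',im=im,T=cT[1]); ims.append(im)
    print(bot.get_joints().round(2),bot.get_time())
o=np.hstack(ims); cv2.imwrite('pics/w.png',cv2.resize(o,(800,200),interpolation=cv2.INTER_AREA)[:,:,::-1])
```

```text
[0.18 0.29 1.73 0.   1.12 1.75] 2.1833
[-0.13  0.25  1.78  0.    1.11  1.44] 2.9167
[-0.42  0.29  1.73  0.    1.12  1.15] 3.6167
```

View pics/w1.png

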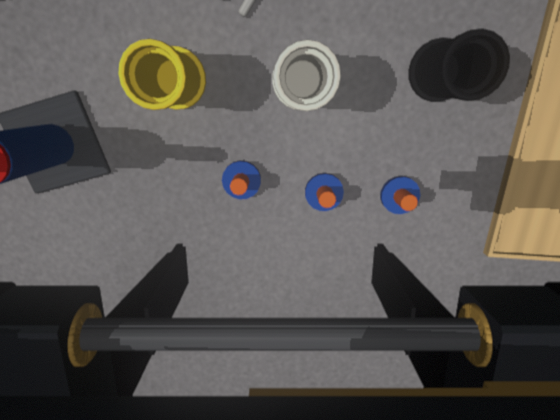

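View pics/w0.png

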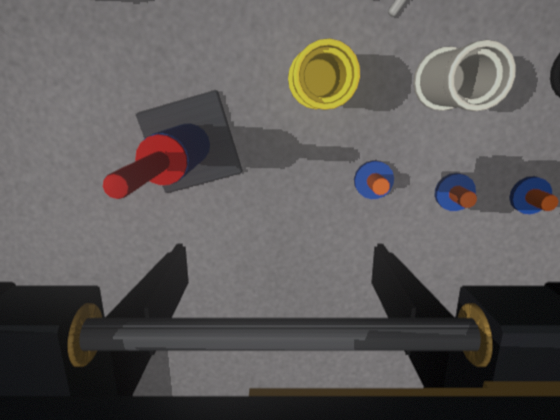

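The w1 and w0 pictures show white's mouth at (306,75), yellow at (152,74)/(325,74), black at (475,65), the plugs at (241,180), (324,192) and (401,196), and the brush end at (116,187) in w0. Next I'll take one shot from straight above each bowl and each plug, and fit circles to the masks on the known planes.

```bash
cat >> h.py <<'E'
def mask(im,col):
    h=cv2.cvtColor(im,cv2.COLOR_RGB2HSV);H,S,V=h[...,0].astype(int),h[...,1],h[...,2]
    m={'yellow':(H>20)&(H<35)&(S>150)&(V>60),'white':(S<45)&(V>140),'black':(V<48),
       'blue':(H>100)&(H<125)&(S>130)&(V>50),'orange':(H<16)&(S>140)&(V>90)}[col]
    m=m.astype(np.uint8); m[235:]=0
    return m
def circ(P):
    A=np.c_[2*P[:,:2],np.ones(len(P))];s=np.linalg.lstsq(A,(P[:,:2]**2).sum(1),rcond=None)[0]
    return s[0],s[1],np.sqrt(s[2]+s[0]**2+s[1]**2)
def findc(im,cT,m,guess,z,win=60):
    """circle fit of mask's hull, cast on plane z, near guess (world)"""
    u,v=proj(cT,[guess[0],guess[1],z]); w=np.zeros_like(m); cv2.circle(w,(int(u),int(v)),win,1,-1)
    cs=cv2.findContours(m*w,cv2.RETR_EXTERNAL,cv2.CHAIN_APPROX_NONE)[0]
    c=max(cs,key=cv2.contourArea); hp=cv2.convexHull(c)[:,0].astype(float)
    # resample hull edges evenly
    hm=np.zeros_like(m); cv2.fillPoly(hm,[hp.astype(int)],1)
    p=cv2.findContours(hm,cv2.RETR_EXTERNAL,cv2.CHAIN_APPROX_NONE)[0][0][:,0]
    P=np.array([onz(cT,a,b,z) for a,b in p]); x,y,r=circ(P)
    res=np.abs(np.hypot(P[:,0]-x,P[:,1]-y)-r).max()
    return np.array([x,y,r,res])
E
python3 - <<'E'
from h import *
B={'white':(.598,-.026),'yellow':(.599,.121),'black':(.608,-.176)}
P={'p1':(.467,-.143),'p2':(.468,-.051),'p3':(.483,.046)}
tiles=[]
for n,(x,y) in B.items():
    bot.move_ptp([x-.083,y,.42],down(0)); im,cT=shot('wrist','b_'+n)
    print(n,findc(im,cT,mask(im,n),(x,y),.085).round(4)); tiles.append(im[0:200,160:400])
for n,(x,y) in list(P.items()):
    bot.move_ptp([max(x-.083,.4),y,.42],down(0)); im,cT=shot('wrist','b_'+n)
    print(n,findc(im,cT,mask(im,'blue')|mask(im,'orange'),(x,y),.012,45).round(4),findc(im,cT,mask(im,'orange'),(x,y),.042,45).round(4)); tiles.append(im[0:200,160:400])
cv2.imwrite('pics/t.png',np.vstack([np.hstack(tiles[:3]),np.hstack(tiles[3:])])[:,:,::-1])
z=np.load('w0.npz');c=cams.camera_info('wrist')
S=campose('scene');D=campose('side')
print(tri([(S,308,134),(D,177,144),((c,z['T']),116,187)]),onz((c,z['T']),116,187,.212),bot.get_time())
E
```

```text
white [ 0.5972 -0.0233  0.0304  0.0006]
yellow [5.982e-01 1.185e-01 2.990e-02 5.000e-04]
black [ 6.065e-01 -1.772e-01  2.970e-02  6.000e-04]
p1 [ 0.4628 -0.1459  0.0224  0.0009] [ 0.4631 -0.1459  0.0089  0.0006]
p2 [ 0.4667 -0.0525  0.0223  0.001 ] [ 0.467  -0.0525  0.0089  0.0005]
p3 [0.482  0.0479 0.0225 0.0008] [0.482  0.0478 0.0089 0.0005]
[0.52675134 0.26507831 0.21076405] [0.52451436 0.26648055 0.212     ] 7.8
```

View pics/t.png

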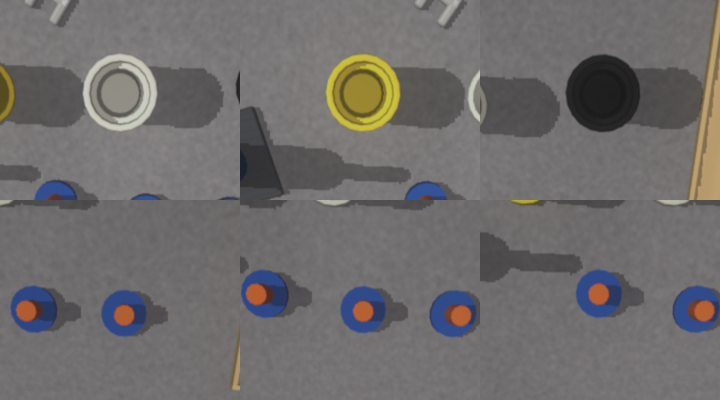

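The crops confirm the choice: the white, yellow and black bowls are directly below the camera at crop centre, and there are three blue plugs with orange knobs. Next is the brush.

Run:
```python
from h import *
q=down(0); bx,by=.525,.266
bot.set_gripper(.09)
bot.move_ptp([bx,by,.45],q); bot.move_l([bx,by,.348],vel=.12)
bot.set_gripper(.0); print('w',bot.get_width(),bot.get_grasp_force(),bot.get_contact_force())
bot.move_l([bx,by,.49],vel=.1); print(bot.get_width(),bot.get_ee_pos(),bot.get_time())
a,_=shot('scene');b,_=shot('side')
cv2.imwrite('pics/br.png',np.hstack([a[0:300,160:560],b[0:300,0:400]])[:,:,::-1])
```

```text
w 0.01740450516224083 29.997991919517517 [ 0.19145508  0.07707311 -0.65018729]
0.017560529125942102 [0.52504179 0.26600425 0.48938687] 12.8667
```

View pics/br.png

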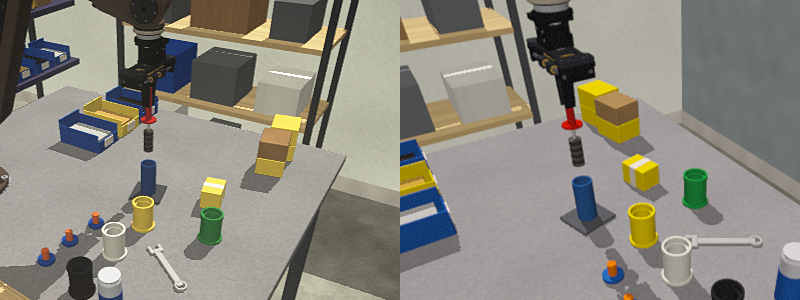

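The brush is held in the gripper. Its tip is at scene (308,151) and side (178,165), and the disc is at scene (308,120) and side (172,125). I'll check the tip offset by triangulation.

Run:
```python
from h import *
S=campose('scene');D=campose('side')
print(tri([(S,309,151),(D,178,165)]),tri([(S,308.5,120),(D,172,125)]))
print([proj(c,[.525,.266,z]) for c in (S,D) for z in (.153,.256)])
```

```text
[0.52616338 0.27286316 0.15103271] [0.52658942 0.26787106 0.25436578]
[(np.float64(307.4077990827912), np.float64(151.548727858012)), (np.float64(307.60356795074824), np.float64(120.00509224543389)), (np.float64(178.49410545542952), np.float64(165.3698893923273)), (np.float64(171.3333762868951), np.float64(124.29324411799445))]
```

Run:
```python
from h import *
for n,(x,y) in {'white':(.5972,-.0233),'yellow':(.5982,.1185),'black':(.6065,-.1772)}.items():
    y-=.001
    bot.move_l([x,y,.47],vel=.2)
    for z in (.349,.400,.349,.47):
        bot.move_l([x,y,z],vel=.12)
        if z<.47: bot.wait(.2); f=bot.get_contact_force(); print(n,z,f.round(1),bot.get_ee_pos()[2].round(4))
        if z==.349: 
            a,_=shot('scene',f'sc_{n}')
    print(bot.get_width(),bot.get_time())
b=cv2.imread('pics/sc_white.png')[150:320,180:340];c=cv2.imread('pics/sc_yellow.png')[150:320,180:340]
d=shot('side','sd')[0][60:400,150:450,::-1]
e=cv2.imread('pics/sc_black.png')[150:320,180:340]
cv2.imwrite('pics/chk.png',np.hstack([b,c,e,cv2.resize(d,(150,170))]))
```

```text
white 0.349 [ 0.7  0.3 -1.1] 0.3495
white 0.4 [-0.6 -0.3 -0.2] 0.3991
white 0.349 [-1.   0.4 -1.3] 0.3498
0.017547683550455634 18.7833
yellow 0.349 [ 1.   0.5 -1.1] 0.3496
yellow 0.4 [ 0.3 -0.4 -0.6] 0.3991
yellow 0.349 [-0.   0.2 -0.7] 0.3498
0.01743511437880292 23.8083
black 0.349 [ 0.1  0.4 -0.8] 0.3496
black 0.4 [-0.   0.1 -0.6] 0.3991
black 0.349 [-0.2 -0.1 -0.9] 0.3498
0.018046001947134207 29.6
```

View pics/chk.png

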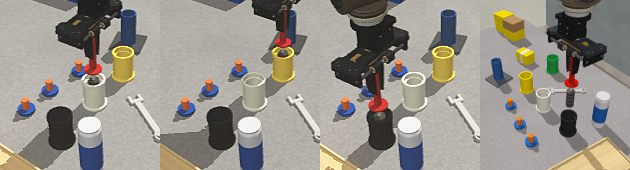

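All three bowls were scrubbed with no contact force above 1.3 N. I'll check the tip against its expected projection: it shows at about side (330,274). Then I'll put the brush back.

Run:
```python
from h import *
S=campose('scene');D=campose('side')
print(proj(D,[.6065,-.178,.134]),proj(D,[.6065,-.178,.237]))
cv2.imwrite('pics/tip.png',cv2.resize(cv2.imread('pics/sd.png')[180:300,260:400],None,fx=3,fy=3))
```

```text
(np.float64(328.5051688882318), np.float64(270.77540739793716)) (np.float64(332.0538431104074), np.float64(224.85278998977122))
```

View pics/tip.png

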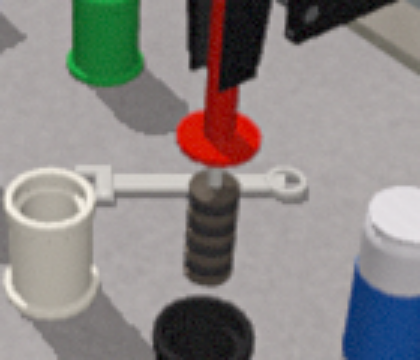

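The tip is at (329,271) and the disc at (333,225), both within 1 px of where they should be, so the depth was right. Now I'll return the brush and re-measure the bowls.

Run:
```python
from h import *
bx,by=.525,.266
bot.move_l([bx,by,.49],vel=.25); bot.move_l([bx,by,.349],vel=.1); print(bot.get_contact_force())
bot.set_gripper(.06); bot.wait(.3); bot.move_l([bx,by,.45],vel=.15)
for n,(x,y) in {'yellow':(.5982,.1185),'white':(.5972,-.0233),'black':(.6065,-.1772)}.items():
    bot.move_ptp([x-.083,y,.42],down(0)); im,cT=shot('wrist')
    print(n,findc(im,cT,mask(im,n),(x,y),.085).round(4))
bot.move_ptp([.51,-.3,.45],down(0)); shot('wrist','tray'); np.save('tray.npy',campose('wrist')[1])
a,_=shot('scene'); print(bot.get_time())
o=np.hstack([cv2.imread('pics/tray.png')[:240],cv2.resize(a[120:210,270:350,::-1],(213,240))]); cv2.imwrite('pics/tr.png',o)
```

```text
[ 0.26073047 -0.43441241 -0.51950295]
yellow [0.5982 0.1185 0.0299 0.0006]
white [ 0.5968 -0.0234  0.0308  0.0028]
black [ 6.064e-01 -1.772e-01  2.960e-02  6.000e-04]
37.9333
```

View pics/tr.png

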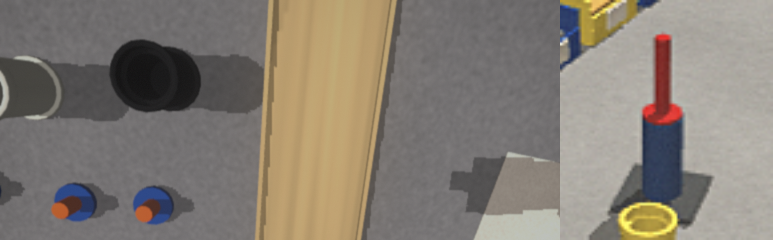

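The brush stands in its tube with the disc on the rim. The tray edges are near (266,50)/(392,50) and (260,200)/(373,200). Next I'll move the bowls into the tray.

Run:
```python
from h import *
import json
cT=(cams.camera_info('wrist'),np.load('tray.npy'))
A=[(onz(cT,l,v,.012)+onz(cT,r,v,.012))/2 for l,r,v in((266,392,50),(260,373,200))]
print(np.round(A,3)); s=(A[0][1]-A[1][1])/(A[0][0]-A[1][0]); y0=A[0][1]+s*(.541-A[0][0]); print('yaw',s,'y0',y0)
assert abs(y0+.345)<.015
out={}
for (n,(x,y)),k in zip({'black':(.6064,-.1772),'white':(.5971,-.0233),'yellow':(.5982,.1185)}.items(),(.095,0,-.095)):
    q=down(0); tx,ty=.541+k,y0+s*k
    bot.set_gripper(.09); bot.move_ptp([x,y,.36],q); bot.move_l([x,y,.247],vel=.15)
    bot.set_gripper(0); bot.wait(.1); w=bot.get_width()
    bot.move_l([x,y,.36],vel=.15); bot.move_l([tx,ty,.36],vel=.2); bot.move_l([tx,ty,.262],vel=.15); bot.move_l([tx,ty,.253],vel=.03)
    f=bot.get_contact_force(); p=bot.get_ee_pos(); bot.set_gripper(.09); bot.move_l([tx,ty,.36],vel=.2)
    out[n]=[tx,ty]; print(n,w,np.round(f,1),np.round(p,4),(tx,ty),bot.get_time())
json.dump(out,open('slots.json','w'))
```

```text
[[ 0.635 -0.35   0.012]
 [ 0.47  -0.342  0.012]]
yaw -0.0492476873578913 y0 -0.3451804320466497
black 0.06023711262395159 [ 0.2  0.7 -5.8] [ 0.636  -0.3499  0.253 ] (0.636, np.float64(-0.3498589623456494)) 45.5833
white 0.0600157717906488 [ 1.   0.5 -5.9] [ 0.541  -0.3452  0.253 ] (0.541, np.float64(-0.3451804320466497)) 53.975
yellow 0.06028639876253745 [ 0.1 -0.3 -5.9] [ 0.446  -0.3405  0.253 ] (0.44600000000000006, np.float64(-0.34050190174765005)) 63.6167
```

Run:
```python
from h import *
import json
sl=json.load(open('slots.json')); q=down(0)
for n,(x,y) in sl.items():
    bot.move_ptp([max(x-.083,.39),y,.42],q); im,cT=shot('wrist','tb_'+n)
    m=mask(im,n)
    if n=='yellow':
        h=cv2.cvtColor(im,cv2.COLOR_RGB2HSV); m=m*(h[...,1]>185).astype(np.uint8)
    print(n,(x,y),findc(im,cT,m,(x,y),.09).round(4))
P={'p1':(.463,-.1459),'p2':(.467,-.0525),'p3':(.482,.0478)}
for n,(x,y) in P.items():
    bot.move_ptp([max(x-.083,.39),y,.42],q); im,cT=shot('wrist','pp_'+n)
    print(n,findc(im,cT,mask(im,'blue')|mask(im,'orange'),(x,y),.012,55).round(4),findc(im,cT,mask(im,'orange'),(x,y),.042,55).round(4))
print(bot.get_time())
cv2.imwrite('pics/tb.png',np.hstack([cv2.imread(f'pics/tb_{n}.png')[0:220,150:410] for n in sl]))
```

```text
black (0.636, -0.3498589623456494) [ 0.6386 -0.354   0.0234  0.0028]
white (0.541, -0.3451804320466497) [ 0.5409 -0.345   0.0301  0.0006]Traceback (most recent call last):
  File "<stdin>", line 9, in <module>
  File "h.py", line 40, in findc
    c=max(cs,key=cv2.contourArea); hp=cv2.convexHull(c)[:,0].astype(float)
ValueError: max() iterable argument is empty
```

Run:
```python
from h import *
q=down(0)
P={'p1':(.463,-.1459),'p2':(.467,-.0525),'p3':(.482,.0478)}
for n,(x,y) in P.items():
    bot.move_ptp([max(x-.083,.39),y,.42],q); im,cT=shot('wrist','pp_'+n)
    print(n,findc(im,cT,mask(im,'blue')|mask(im,'orange'),(x,y),.012,55).round(4),findc(im,cT,mask(im,'orange'),(x,y),.042,55).round(4))
print(bot.get_time())
cv2.imwrite('pics/tb.png',np.hstack([cv2.imread(f'pics/tb_{n}.png')[0:220,150:410] for n in ('black','white','yellow')]))
```

```text
p1 [ 0.4628 -0.1459  0.0224  0.0007] [ 0.4628 -0.1459  0.0089  0.0005]
p2 [ 0.4668 -0.0525  0.0223  0.001 ] [ 0.4668 -0.0525  0.0088  0.0006]
p3 [0.4841 0.0602 0.0224 0.0008] [0.4841 0.0602 0.0089 0.0006]
67.0583
```

View pics/tb.png

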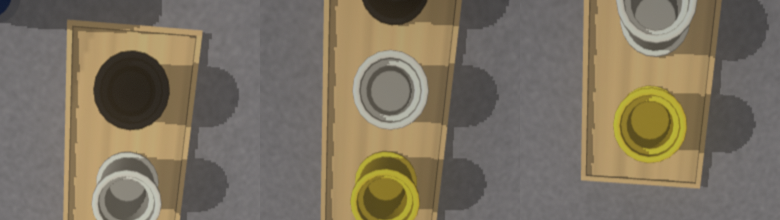

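The crops show all three bowls upright inside the tray. Plug 3 was knocked about 12 mm, and I've re-measured it. I'll retune the black and yellow masks on the saved pictures.

Run:
```python
from h import *
import json
sl=json.load(open('slots.json'));c=cams.camera_info('wrist')
for n,(x,y) in sl.items():
    im=cv2.imread(f'pics/tb_{n}.png')[:,:,::-1].copy(); h=cv2.cvtColor(im,cv2.COLOR_RGB2HSV)
    T=np.eye(4);T[:3,:3]=Rq(down(0)).as_matrix();T[:3,3]=[max(x-.083,.39),y,.42];cT=(c,T@np.array(c['mount']))
    u,v=proj(cT,[x,y,.09]); u,v=int(u),int(v); print(n,u,v,[h[v,u+k].tolist() for k in (-45,-38,-32,-28,0,28,32,38,45)])
    m={'black':h[...,2]<62,'white':mask(im,'white'),'yellow':(h[...,0]>=24)&(h[...,0]<35)&(h[...,1]>120)}[n].astype(np.uint8)
    m=cv2.morphologyEx(m,cv2.MORPH_OPEN,np.ones((3,3),np.uint8)); print(findc(im,cT,m,(x,y),.09,50).round(4))
```

```text
black 280 92 [[19, 103, 185], [19, 103, 176], [15, 66, 54], [16, 85, 51], [18, 83, 46], [18, 71, 47], [17, 81, 44], [18, 78, 49], [18, 102, 127]]
[ 0.6368 -0.3504  0.0297  0.0008]
white 280 92 [[19, 102, 172], [19, 69, 166], [22, 27, 167], [20, 29, 132], [21, 25, 131], [33, 17, 181], [34, 10, 175], [19, 58, 124], [19, 97, 121]]
[ 0.5422 -0.3446  0.0301  0.0006]
yellow 280 126 [[19, 105, 178], [20, 111, 180], [25, 178, 179], [24, 174, 139], [24, 179, 144], [27, 178, 176], [28, 177, 184], [19, 107, 124], [19, 109, 117]]
[ 0.4465 -0.3395  0.0305  0.001 ]
```

```bash
cat >> h.py <<'E'
def plug(n,guess,bx,by):
    q=down(0); x,y=guess
    bot.set_gripper(.05); bot.move_ptp([max(x-.083,.39),y,.42],q); im,cT=shot('wrist')
    r=findc(im,cT,mask(im,'blue')|mask(im,'orange'),(x,y),.012,55); x,y=r[:2]
    bot.move_ptp([x,y,.30],q); bot.move_l([x,y,.2075],vel=.12); bot.set_gripper(0); w=bot.get_width()
    bot.move_l([x,y,.35],vel=.2); bot.move_ptp([bx,by,.35],q); bot.move_l([bx,by,.305],vel=.12)
    F=[]
    for z in np.arange(.302,.2845,-.003):
        bot.move_l([bx,by,z],vel=.05); F.append(bot.get_contact_force().round(1).tolist())
        if F[-1][2]>20: break
    zz=bot.get_ee_pos()[2]
    bot.set_gripper(.05); bot.move_l([bx,by,.35],vel=.2); bot.set_gripper(0)
    bot.move_l([bx,by,.313],vel=.12); G=[]
    for z in np.arange(.311,.2995,-.002):
        bot.move_l([bx,by,z],vel=.03); G.append(round(bot.get_contact_force()[2],1))
        if G[-1]>30: break
    print(n,r.round(4),w,'ins',F,zz.round(4),'press',G,bot.get_ee_pos()[2].round(4),bot.get_time())
    bot.move_l([bx,by,.40],vel=.2)
E
python3 - <<'E'
from h import *
plug('p1',(.4628,-.1459),.541,-.345)
bot.move_ptp([.541-.083,-.345,.42],down(0)); im,cT=shot('wrist'); a,_=shot('scene')
print(findc(im,cT,mask(im,'blue')|mask(im,'orange'),(.541,-.345),.09,40),findc(im,cT,mask(im,'orange'),(.541,-.345),.112,40))
cv2.imwrite('pics/pl1.png',np.hstack([cv2.resize(im[0:200,180:380],(400,400)),cv2.resize(a[260:360,130:230],(400,400))])[:,:,::-1])
E
```

```text
p1 [ 0.4627 -0.1458  0.0224  0.0009] 0.019371745425342903 ins [[-0.6, -0.8, -0.8], [-0.5, -0.9, -0.2], [-0.1, -0.4, -0.6], [-0.5, -0.2, -1.2], [0.3, -0.3, -1.0], [0.0, 1.1, -1.0]] 0.2868 press [np.float64(0.1), np.float64(1.7), np.float64(3.2), np.float64(2.7), np.float64(3.1), np.float64(12.0)] 0.302 78.775
[ 0.54103761 -0.34346629  0.02188064  0.00230384] [ 5.40948654e-01 -3.44315140e-01  9.09667609e-03  4.52421745e-04]
```

View pics/pl1.png

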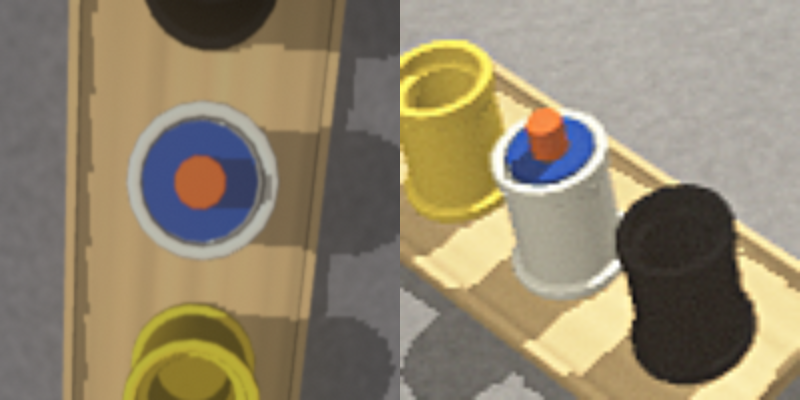

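Plug 1 sits level inside the white rim, and the press stopped solidly at full travel (12 N at z=0.302). Now the other two.

Run:
```python
from h import *
plug('p2',(.4668,-.0525),.636,-.350)
plug('p3',(.4841,.0602),.4457,-.3402)
bot.set_gripper(.05)
T=[]
for x,y in((.636,-.35),(.541,-.345),(.4457,-.3402)):
    bot.move_ptp([max(x-.083,.39),y,.42],down(0)); im,cT=shot('wrist'); u,v=map(int,proj(cT,[x,y,.09])); T.append(im[max(v-90,0):max(v-90,0)+180,u-90:u+90])
    print(findc(im,cT,mask(im,'orange'),(x,y),.112,40))
bot.move_ptp([.45,.3,.5],down(0)); a,_=shot('scene','end');b,_=shot('side','endside')
cv2.imwrite('pics/fin.png',np.vstack([np.hstack(T+[a[100:280,220:400][:,:240]]),np.hstack([cv2.resize(a[240:390,90:270],(360,300)),cv2.resize(b[300:420,230:470],(360,300))])])[:,:,::-1])
print(bot.get_time())
```

```text
p2 [ 0.4668 -0.0525  0.0223  0.0009] 0.01945107949780885 ins [[-0.4, -0.1, -0.4], [0.9, -0.2, -0.8], [-0.1, 0.5, -0.8], [0.3, 0.2, -1.3], [0.3, 0.9, -1.6], [0.7, 0.9, -0.5]] 0.2867 press [np.float64(0.1), np.float64(1.7), np.float64(3.8), np.float64(2.6), np.float64(2.4), np.float64(10.5)] 0.3022 92.5583
p3 [0.4843 0.0603 0.0224 0.0009] 0.019199027632237273 ins [[0.6, -0.6, -1.0], [0.9, 0.1, -1.3], [0.8, 0.7, -0.5], [0.3, 0.0, -1.1], [1.0, -0.1, -0.6], [-0.3, -0.1, -1.5]] 0.2868 press [np.float64(0.3), np.float64(3.1), np.float64(4.0), np.float64(3.1), np.float64(2.1), np.float64(13.8)] 0.302 106.6
[ 6.35758459e-01 -3.49095953e-01  9.09941687e-03  4.50249665e-04]
[ 5.40926204e-01 -3.44280551e-01  9.10403322e-03  4.82051668e-04]
[ 0.44585222 -0.33940416  0.00926417  0.00056145]
112.125
```

View pics/fin.png

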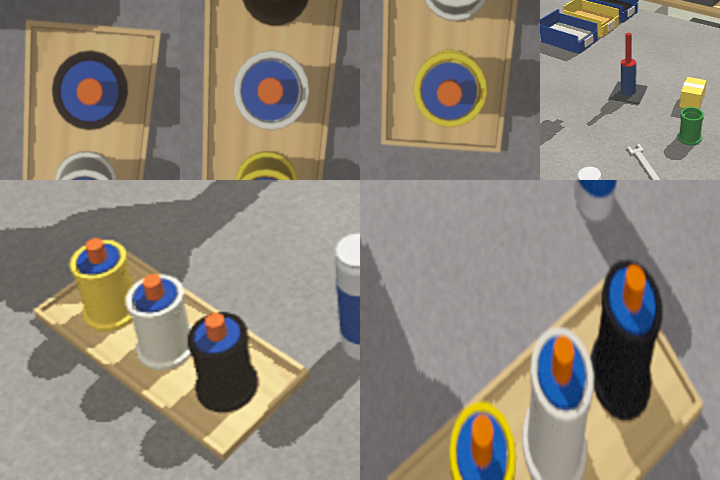

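All three bowls are upright in the tray, each with its plug flush and centred and its knob pressed. The brush is upright in its stand, and the carton, spray can and wrench look undisturbed. Handing in.

```bash
python3 -c "
from h import *
print(bot.sign_off())"
```

```text
the job is handed in; nothing more can be done
None
```

I handed the job in at about 112 s: all three bowls were scrubbed in order, the brush is back in its tube, and the bowls are plugged, locked and upright in the tray. The hand-in call returned no verdict; my last pictures and force readings showed everything in place.

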